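# Open the dough roller's control box and hold its run paddle half way

## Robot

A 6-joint arm with a two-finger parallel gripper is mounted at the origin on a cart in front of the work surface, level with it; the furniture and walls round the work are solid. World frame = base frame: x ahead of the robot, y to its left, z up, the work surface at z = 0. Lengths are in m, angles in rad, forces in N, time in s.
With the tool pointing down it reaches from about 0.35 to 0.775 m from the base axis. Payload 7.3 kg.
Tool frame: the origin (TCP) lies on the centre line of the jaws, within the pads' length; the fingertips stand ahead of it and the grasp point (between the pads) lies 11 mm behind it (robot.nose_length is the z of the fingertips in the tool frame, in m); z points along the fingers, y is the line along which they close (so a half turn about z gives the same grasp; the last joint's range is limited). The gripper opens to 92 mm and grips with 3 to 60 N. Pads are 19 mm wide; open, the fingers measure 130 mm over their backs; the gripper's body (75 mm by 190 mm) begins 47 mm behind the grasp point.
Start: joints at [-1.402, 0.342, 1.524, -0, 1.275, -0.146], TCP at [0.163, -0.499, 0.213] pointing down, gripper open.
Joint ranges: [-2.53, 2.53], [-0.77, 2.02], [0.04, 2.7], [-1, 4.14], [0.28, 2.66], [-3.11, 3.11]. Speed limits (rad/s): [2.57, 2.57, 3.14, 3.14, 3.14, 3.14].

## Interface

Orientations are given as [roll, pitch, yaw] about the fixed x, y, z axes, in that order (R = Rz(yaw) Ry(pitch) Rx(roll)).
In Python, from cell import robot, cams gives the robot as it stands. The module is installed in compiled form; this text tells all that it offers.
- The arm moves only by the tool carry_out, never from a script. Its argument "deltas" is a list of rows, each a list of 7 numbers: the shift along the tool's x, y, z in cm, then the turn, a rotation vector about the tool's x, y, z in rad, then the opening, from 0 (shut) to 1 (fully open). A call has exactly 8 rows; each row shifts and turns the commanded pose from where the row before left it, along the tool's axes as they then stand; what a row does not reach is not made up. A row lasts 1/12 s, in which the tool goes at most 41.7 mm and 7.16 degrees, less where a joint would pass 70% of its speed; a pose out of reach is approached as far as the arm can. A call is refused whole if a number of a shift passes 4.17 or a number of a turn 0.125, either way. A call with a gripper value outside its range is refused whole. The fingers move at their own pace and stop on an object; "force" is the grip in N (left out, the last holds). Time passes only in rows, so rows that do not move let the fingers close, or fill a call up. It gives the time, the measured TCP pose, the force, the opening and the grip force at its end, in the units of the state.
- robot.observe(): the state, without advancing time (a new reading comes with each control period).
- cams.read_camera(name): name is "scene" or "top" or "wrist"; returns a dict with "image" (400x640x3 uint8, blue, green, red), "depth" (400x640 float32, m along the optical axis (not along the pixel's ray), 0 where there is no reading), "fx", "fy", "cx", "cy" (pixels), "world_to_cam" (4x4, takes a point from world to camera coordinates). Camera axes: x right, y up, looking along -z (the intrinsics and any distortion apply to the point x, -y, -z); pixel columns grow to the right and rows downward; lengths in m; the calibration is good to about 2 mm. A picture is of the moment at which its call begins.
- robot.hand_in(): hands the job in; it is judged then, once.
The state is a dict: "time": time; "qpos": joint angles; "qvel": joint speeds; "joint_efforts": joint torques, N m; "tool_pos": TCP position; "tool_rot": TCP orientation; "contact_force": force on the tool from outside, world axes, zero at the start; "torque": the same for the moment, N m; "opening": finger opening in m; "grip_force": force on a finger pad.
Only numpy, scipy, OpenCV 4.12 (cv2) and the standard library are available. Lean on these libraries where they do the work, as an engineer would, in place of code of your own. Each camera call takes 0.05 s, during which the arm holds its last target. There are 200 camera calls.

## Task

Lift the loose cover off the two pins of the dough roller's control box by its handle and lay it gently, flat and handle up, on a free part of the table. Then, with shut fingers, press the spring-loaded hold-to-run paddle inside the box down to its halfway position, where it lies level, never on to its bottom stop (that trips the emergency cut-out), and keep it level for at least two seconds; the program finishes while the fingers are still holding it there. Leave everything else on the table where it stands.

Things in the scene. Friction and masses are not known exactly. Their poses are not given: they have to be found in the camera images.
- control_box: Open-topped steel box fixed to the table, 180 (x) x 150 (y) x 80 mm tall, 6 mm walls, 20 mm square posts in the inner corners. Origin under its centre at table height; x points away from the robot, from the paddle's free end to its hinge. Two 8 mm pins stand 14 mm above the rim at (-73, 58) and (73, -58) mm, through the cover. The paddle runs along the middle (y = 0).
- cover: Loose aluminium plate 174 x 144 x 5 mm, 0.17 to 0.33 kg, on the box's rim, 12 mm holes over the pins, axes along the box's. Origin: centre of its underside. Handle: black bar over its centre along its y, 80 mm long, 14 mm wide (x), from 27 to 39 mm above the underside, on a 10 mm post at each end (60 mm free between).
- paddle (a joint): Angle of the black spring-loaded paddle, rad: 0 released (free end raised by 0.18), 0.18 half way (level), 0.36 bottom stop. Hinge line along the box's y at x = 60 mm, 44 mm above the table. Springs back if let go; at the thumb bar it takes about 3.5 N to start, 6 N half way, 8.5 N at the stop.
- thumb_bar (a point): Top of the paddle's thumb bar, the place to press: rounded cross bar, 62 mm long (box's y), 14 mm thick, 90 mm from the hinge, on a 60 mm wide pad. Moves with the paddle: about 71 mm above the table released, 55 mm half way, 39 mm at the stop; in the box's frame x = -26 to -32 mm, y = 0. Under the cover at the start.
- guide (a point): Centre of the top of one of two fixed upright aluminium guides in the box, each 24 x 5 mm on top, one on either side of the thumb bar, at x = -30, y = 47 and -47 mm in the box's frame (this is the one at +47), 55 mm above the table. When the paddle is half way the thumb bar's top is level with the tops of the guides. Under the cover at the start.
- bare_patch (a point): A point on the table top, to the robot's right of the box, that is always bare: at least 200 mm (world x) by 170 mm (world y) about it is free of things. Using it is a suggestion; any free part of the table will do. A stack of white pizza plates, 55 mm high, begins some 130 mm beyond it, at the back.
- lemon: Bystander: yellow lemon, about 71x53x51 mm; origin at the centre of its underside. Leave it alone.
- garlic_a: Bystander: whole garlic bulb, about 56 mm each way; origin at the centre of its underside. Leave it alone.
- oregano_shaker: Bystander: glass table shaker with a domed metal cap and grey-green filling, 58 mm across, 83 mm tall; origin at the centre of its underside. Leave it alone.
- cheese_shaker: Bystander: glass table shaker with a domed metal cap and pale yellow filling, 58 mm across, 83 mm tall; origin at the centre of its underside. Leave it alone.
- tomato_b: Bystander: tomato, about 74x72x69 mm; origin at the centre of its underside. Leave it alone.
- dough_docker: Bystander: spiked dough-docking roller with handle, lying, 171x133x46 mm; origin at the centre of its underside. Leave it alone.
- pizza_cutter: Bystander: pizza wheel with a black handle, lying, 100x238x33 mm, its long side along its own y; origin at the centre of its underside. Leave it alone.

How it is judged:
By the outcome, as a careful person would: the job done as asked, in the order asked, and still so for the second after the job is handed in, while the arm keeps its last pose, push and grip.
It also fails if it takes over 58 s, if anything falls off the work surface, if the arm or the gripper's body presses on something with over 40 N, if the wrist force passes 120 N, or if a joint passes its speed limit or range.

## Working session

There is one attempt and no reset: what is moved stays moved. The work goes in short steps, Python scripts to look and compute and a tool call to move; the robot and the scene stay as the last step left them, time stands still between calls to the robot, and variables do not carry over. Pictures are saved under pics/ and viewed, at most 10 in all, crops included, and the job is handed in when it is done.

Besides the shell and the picture viewer there is one more tool, called as name(argument=value, ...), one argument or row to a line, values as JSON. carry_out: Moves the arm, as the interface text tells. Its arguments: {"type":"object","properties":{"deltas":{"type":"array","items":{"type":"array","items":{"type":"number"}}},"force":{"type":"number"}},"required":["deltas"]}

```bash
mkdir -p pics
cat > h.py <<'E'
import numpy as np, cv2
from cell import robot, cams
def cloud(c):
    d=c["depth"]; v,u=np.mgrid[:d.shape[0],:d.shape[1]]
    p=np.stack([(u-c["cx"])/c["fx"]*d,-(v-c["cy"])/c["fy"]*d,-d,np.ones_like(d)],-1)
    w=p@np.linalg.inv(c["world_to_cam"]).T
    w=w[...,:3]; w[d==0]=np.nan
    return w
E
python3 - <<'E'
from h import *
o=robot.observe(); print(o, robot.nose_length)
for n in("top","scene"):
    c=cams.read_camera(n); cv2.imwrite(f"pics/{n}0.png",c["image"]); np.save(n+"0.npy",cloud(c))
    print(n,c["fx"],np.linalg.inv(c["world_to_cam"]).round(3).tolist(),[k for k in c])
E
```

```text
{'time': 0.0, 'qpos': array([-1.40204457e+00,  3.42685821e-01,  1.52501810e+00, -3.01177173e-05,
        1.27540372e+00, -1.45986157e-01]), 'qvel': array([ 7.57199736e-04,  2.06919825e-03, -4.34755810e-04, -1.34673023e-05,
        1.44513024e-04,  3.64946062e-04]), 'joint_efforts': array([-1.21436555e-03, -4.31245637e+01, -2.44223785e+01,  7.15371617e-02,
        5.58959472e-02, -1.60667018e-04]), 'tool_pos': array([ 0.1624683 , -0.49877381,  0.21196376]), 'tool_rot': array([-3.14008959e+00, -1.91888433e-04,  3.14746557e-01]), 'contact_force': array([-0.18076175,  0.15041539,  0.37574072]), 'torque': array([ 2.77258795e-06,  1.73286825e-02, -2.51299564e-02]), 'grip_force': 0.0, 'opening': 0.09200732754072379} 0.008
top 471.8870010850647 [[0.009, 0.98, -0.2, 0.296], [-1.0, 0.008, -0.007, -0.064], [-0.005, 0.2, 0.98, 1.632], [0.0, 0.0, 0.0, 1.0]] ['image', 'depth', 'fx', 'fy', 'cx', 'cy', 'world_to_cam']
scene 447.1845558119923 [[0.647, 0.341, -0.682, -0.531], [-0.762, 0.266, -0.59, -1.054], [-0.019, 0.901, 0.432, 0.78], [0.0, 0.0, 0.0, 1.0]] ['image', 'depth', 'fx', 'fy', 'cx', 'cy', 'world_to_cam']
```

View pics/top0.png

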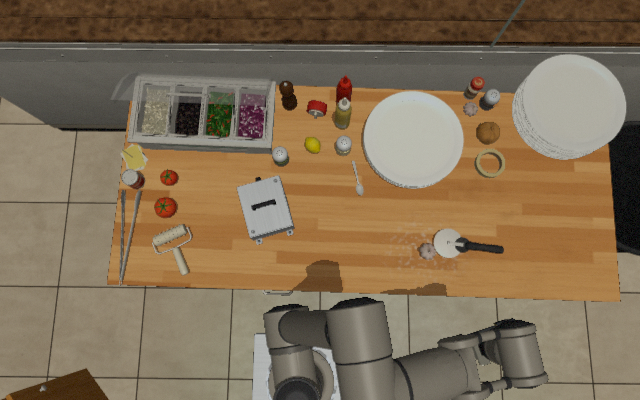

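View pics/scene0.png

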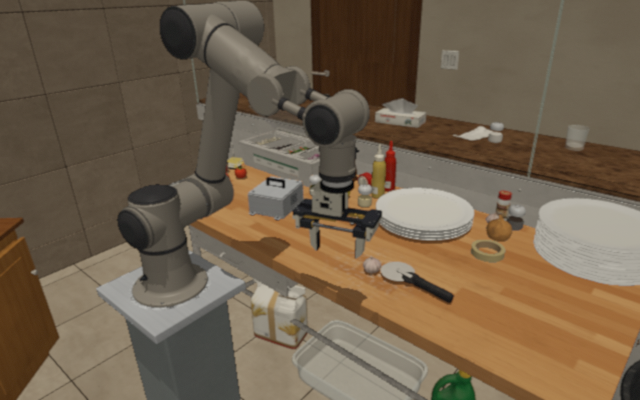

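The top view shows the box and cover at about px (265,209), with the handle at (264,205). There is bare table around (335,235), right of the box. The scene view agrees.

```bash
python3 - <<'E'
from h import *
w=np.load("top0.npy"); im=cv2.imread("pics/top0.png")
r=w[170:250,225:305]; z=r[...,2]
m=(z>.072)&(z<.098); 
m=cv2.morphologyEx(m.astype(np.uint8),cv2.MORPH_OPEN,np.ones((3,3)))
n,l,st,ce=cv2.connectedComponentsWithStats(m); k=1+st[1:,4].argmax(); print(st[1:].tolist())
p=r[l==k]; print("plate z",np.nanmedian(p[:,2]))
R=cv2.minAreaRect((p[:,:2]*1000).astype(np.float32)); print("plate rect mm",R)
sub=im[170:250,225:305].max(-1); h=(sub<70)&(z>.09)&(z<.14); p=r[h]
print("handle n",h.sum(),"z",np.nanmedian(p[:,2])); print(cv2.minAreaRect((p[:,:2]*1000).astype(np.float32)), p.mean(0))
c2=p[:,:2]-p[:,:2].mean(0); e=np.linalg.svd(c2)[2][0]; print("handle dir",np.degrees(np.arctan2(e[1],e[0])))
# pins
h=(z>.096)&(sub>90)
n,l,st,ce=cv2.connectedComponentsWithStats(h.astype(np.uint8))
for i in range(1,n): print("pin?",st[i,4],np.nanmean(r[l==i],0),ce[i]+[225,170])
# obstacles on table in area right of box: things with z>.008
for (u,v) in [(300,225),(330,225),(345,240),(360,192),(330,190),(400,185),(413,250),(300,290),(350,290),(372,230)]: print((u,v),w[v,u].round(3))
q=w[...,:]; ob=(q[...,2]>.007)
X=q[...,0];Y=q[...,1]
for x0 in np.arange(.28,.80,.04):
    print(f"{x0:.2f}",''.join('#' if (ob&(X>x0)&(X<=x0+.04)&(Y>y0-.04)&(Y<=y0)).sum()>2 else ('.' if ((X>x0)&(X<=x0+.04)&(Y>y0-.04)&(Y<=y0)).any() else '?') for y0 in np.arange(.36,-.5,-.04)))
E
python3 - <<'E'
import cv2
a=cv2.imread("pics/top0.png")[160:300,220:440]; cv2.imwrite("pics/crop.png",cv2.resize(a,None,fx=3.6,fy=3.6,interpolation=cv2.INTER_CUBIC))
E
```

```text
[[12, 6, 56, 62, 2244]]
plate z 0.08464035198721898
plate rect mm ((564.867431640625, 131.39552307128906), (182.52244567871094, 150.29922485351562), 16.844491958618164)
handle n 95 z 0.11781624166156468
((564.954345703125, 129.67726135253906), (12.87382984161377, 76.87931823730469), 16.750844955444336) [0.56435653 0.12994845 0.11778255]
handle dir -73.06784651247104
pin? 1 [0.64900704 0.0950407  0.10080755] [275. 180.]
pin? 1 [0.58138034 0.09802434 0.1176351 ] [273. 199.]
pin? 1 [0.56774881 0.14335505 0.11746362] [259. 203.]
pin? 1 [0.57257923 0.13470361 0.10958662] [262. 202.]
pin? 1 [0.56099502 0.16601148 0.1171096 ] [252. 205.]
pin? 1 [0.56247362 0.1177986  0.11104615] [267. 205.]
pin? 1 [0.56589149 0.10478774 0.1111397 ] [271. 204.]
pin? 1 [0.5543932  0.16905481 0.11688472] [251. 207.]
pin? 1 [0.55543761 0.14033637 0.11223344] [260. 207.]
pin? 1 [0.55914965 0.12757329 0.11058385] [264. 206.]
pin? 1 [0.54744566 0.16520219 0.11912804] [252. 209.]
pin? 1 [0.55297952 0.15081321 0.10667202] [257. 208.]
pin? 1 [0.54787826 0.16186651 0.09678719] [254. 210.]
(300, 225) [ 0.513  0.014 -0.006]
(330, 225) [ 0.512 -0.09   0.008]
(345, 240) [ 0.461 -0.142  0.004]
(360, 192) [ 0.63  -0.195  0.005]
(330, 190) [ 0.639 -0.09  -0.004]
(400, 185) [ 0.651 -0.333  0.029]
(413, 250) [ 0.429 -0.376  0.003]
(300, 290) [0.291 0.01  0.002]
(350, 290) [ 0.292 -0.159  0.007]
(372, 230) [ 0.497 -0.236  0.   ]
0.28 ##.##.....#.##....##..
0.32 .#.#.#.#.#.#.#...#.##.
0.36 #..#.#####.........#..
0.40 #.##.##..##.#..#######
0.44 .#.#####......##..####
0.48 #...######.##..#....##
0.52 ..#########..#.#..#.#.
0.56 .#########.####.#.#...
0.60 #..#######...##..#.#..
0.64 ##..#####.#..########.
0.68 ##..#####..#.#########
0.72 ######################
0.76 ########.#############
```

View pics/crop.png

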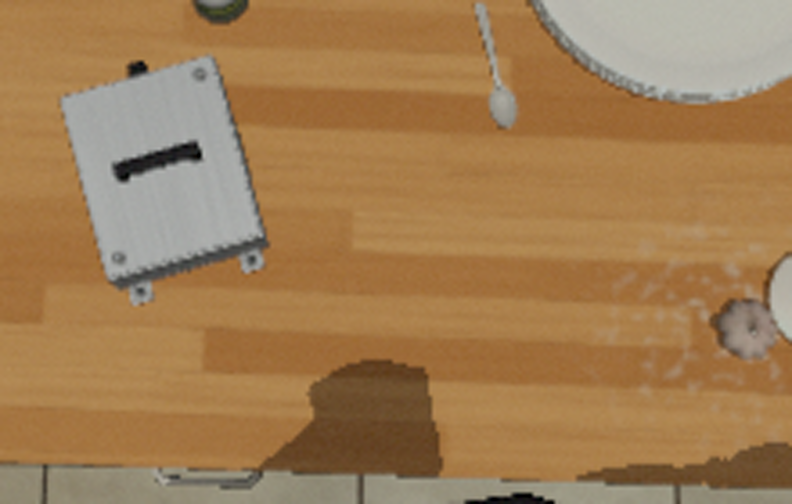

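The crop shows the pins at near-left px (252.8,231.7) and far-right px (275.6,180.3), so box yaw is about +16.8°. The handle is at (0.565, 0.130), with its top at 0.118 against an expected 0.119. Right of the box, the table is bare around (0.47, -0.13). I'll move over the handle now.

carry_out(
  deltas=[
    [3.2,-2.63,0,0,0,0,1],
    [3.2,-2.63,0,0,0,0,1],
    [3.2,-2.63,0,0,0,0,1],
    [3.2,-2.63,0,0,0,0,1],
    [3.2,-2.63,0,0,0,0,1],
    [3.2,-2.63,0,0,0,0,1],
    [3.2,-2.63,0,0,0,0,1],
    [3.2,-2.63,0,0,0,0,1],
  ],
)

```text
time: 0.77
tool_pos: [0.3413, -0.2179, 0.2126]
tool_rot: [-3.142, 0.0, 0.314]
contact_force: [1.7, -0.5, 0.1]
opening: 0.0922
grip_force: 0.0
```

carry_out(
  deltas=[
    [3.2,-2.63,0,0,0,0,1],
    [3.2,-2.63,0,0,0,0,1],
    [3.2,-2.63,0,0,0,0,1],
    [3.2,-2.63,0,0,0,0,1],
    [3.2,-2.63,0,0,0,0,1],
    [3.2,-2.63,0,0,0,0,1],
    [3.2,-2.63,0,0,0,0,1],
    [3.2,-2.63,0,0,0,0,1],
  ],
)

```text
time: 1.43
tool_pos: [0.5196, 0.0616, 0.2123]
tool_rot: [3.142, 0.001, 0.315]
contact_force: [1.8, -1.3, 0.1]
opening: 0.0918
grip_force: 0.0
```

carry_out(
  deltas=[
    [0,0,0,0,0,-0.12,1],
    [0,0,0,0,0,-0.12,1],
    [0,0,0,0,0,-0.12,1],
    [0,0,0,0,0,-0.12,1],
    [0,0,0,0,0,-0.12,1],
    [0,0,0,0,0,-0.12,1],
    [0,0,0,0,0,-0.12,1],
    [0,0,0,0,0,-0.12,1],
  ],
)

```text
time: 2.1
tool_pos: [0.5188, 0.0595, 0.2122]
tool_rot: [-3.141, 0.0, 1.281]
contact_force: [0.9, 0.5, 0.3]
opening: 0.0917
grip_force: 0.0
```

carry_out(
  deltas=[
    [0,0,0,0,0,-0.12,1],
    [0,0,0,0,0,-0.12,1],
    [0,0,0,0,0,-0.12,1],
    [0,0,0,0,0,-0.12,1],
    [0,0,0,0,0,-0.11,1],
    [0,0,0,0,0,0,1],
    [0,0,0,0,0,0,1],
    [0,0,0,0,0,0,1],
  ],
)

```text
time: 2.77
tool_pos: [0.519, 0.0594, 0.2124]
tool_rot: [-3.141, -0.0, 1.862]
contact_force: [-0.0, 0.6, 0.6]
opening: 0.0919
grip_force: 0.0
```

```bash
cat >> h.py <<'E'
from scipy.spatial.transform import Rotation as Ro
def ray(c,u,v,z):
    T=np.linalg.inv(c["world_to_cam"]); d=T[:3,:3]@[(u-c["cx"])/c["fx"],-(v-c["cy"])/c["fy"],-1]
    return T[:3,3]+d*(z-T[2,3])/d[2]
def go(p,yaw):
    o=robot.observe(); R=Ro.from_euler("xyz",o["tool_rot"]); T=Ro.from_euler("xyz",[np.pi,0,yaw])
    print("t %.2f"%o["time"],"pos",o["tool_pos"].round(4),"rpy",o["tool_rot"].round(3),"F",o["contact_force"].round(1),"grip",round(o["grip_force"],1),round(o["opening"],4))
    print("shift cm",(R.inv().apply(np.array(p)-o["tool_pos"])*100).round(2),"turn",(R.inv()*T).as_rotvec().round(3))
E
python3 - <<'E'
from h import *
c=cams.read_camera("top")
a,b=ray(c,252.8,231.7,.094),ray(c,275.6,180.3,.094)
print("pins",a,b,"mid",(a+b)/2,"dist",np.linalg.norm(a-b),"exp",.1865,"yaw",np.arctan2(*(b-a)[1::-1])-np.arctan2(-116,146))
go([.565,.130,.20],1.864)
w=cams.read_camera("wrist"); cv2.imwrite("pics/w1.png",w["image"])
E
```

```text
pins [0.47638395 0.16353128 0.094     ] [0.64956445 0.09371237 0.094     ] mid [0.5629742  0.12862182 0.094     ] dist 0.18672483676782892 exp 0.1865 yaw 0.2881660305741495
t 2.82 pos [0.5191 0.0595 0.2125] rpy [-3.141 -0.     1.862] F [ 0.6 -1.5 -0.6] grip 0.0 0.0917
shift cm [5.44 6.43 1.24] turn [-0.    -0.    -0.002]
```

View pics/w1.png

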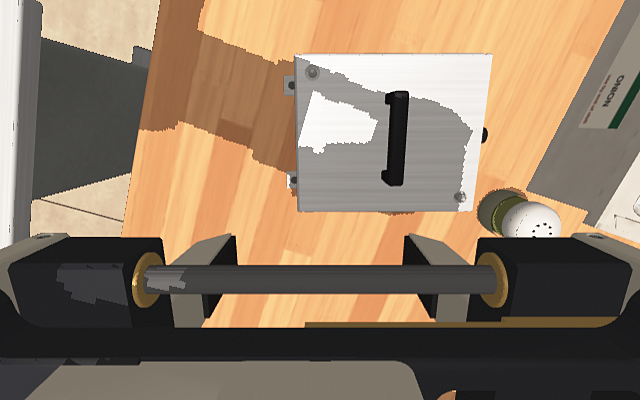

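The wrist view shows both pins, at (312,72) and (460,197), and the handle at (397,138), square to the jaws. The pin distance of 186.7 mm matches the expected 186.5 mm. I'll centre over the handle, descend and grip.

carry_out(
  deltas=[
    [1.8,2.1,0,0,0,0,1],
    [1.8,2.1,0,0,0,0,1],
    [1.8,2.1,0,0,0,0,1],
    [0,0,2,0,0,0,1],
    [0,0,2,0,0,0,1],
    [0,0,2,0,0,0,1],
    [0,0,1,0,0,0,1],
    [0,0,0,0,0,0,1],
  ],
)

```text
time: 3.53
tool_pos: [0.5623, 0.1292, 0.1402]
tool_rot: [-3.137, -0.001, 1.864]
contact_force: [0.4, -0.4, -0.4]
opening: 0.0922
grip_force: 0.0
```

Run:
```python
from h import *
go([.5635,.129,.102],1.861)
w=cams.read_camera("wrist"); cv2.imwrite("pics/w2.png",w["image"])
p=cloud(w); m=(w["image"].max(-1)<60)&(abs(p[...,2]-.118)<.006)&(np.hypot(p[...,0]-.565,p[...,1]-.13)<.06)
q=p[m]; print(m.sum(),cv2.minAreaRect((q[:,:2]*1000).astype(np.float32)),np.median(q[:,2]))
```

```text
t 3.53 pos [0.5623 0.1292 0.1402] rpy [-3.137e+00 -1.000e-03  1.864e+00] F [ 0.4 -0.4 -0.4] grip 0.0 0.0922
shift cm [-0.06  0.13  3.82] turn [-0.005 -0.001  0.003]
1950 ((564.8524780273438, 134.8662567138672), (13.55920124053955, 65.2243881225586), 16.685468673706055) 0.11851361400174855
```

carry_out(
  deltas=[
    [0,0.15,1,0,0,0,1],
    [0,0,1,0,0,0,1],
    [0,0,0.9,0,0,0,1],
    [0,0,0.6,0,0,0,1],
    [0,0,0.3,0,0,0,1],
    [0,0,0,0,0,0,1],
    [0,0,0,0,0,0,0.3],
    [0,0,0,0,0,0,0.2],
  ],
  force=20,
)

```text
time: 4.25
tool_pos: [0.5655, 0.1298, 0.105]
tool_rot: [3.141, 0.0, 1.865]
contact_force: [0.5, 0.5, 0.3]
opening: 0.0827
grip_force: 0.0
```

carry_out(
  deltas=[
    [0,0,0,0,0,0,0],
    [0,0,0,0,0,0,0],
    [0,0,0,0,0,0,0],
    [0,0,0,0,0,0,0],
    [0,0,0,0,0,0,0],
    [0,0,0,0,0,0,0],
    [0,0,0,0,0,0,0],
    [0,0,0,0,0,0,0],
  ],
  force=25,
)

```text
time: 4.92
tool_pos: [0.5652, 0.1298, 0.1046]
tool_rot: [-3.142, 0.0, 1.865]
contact_force: [-0.9, -0.5, 0.3]
opening: 0.0296
grip_force: 0.0
```

carry_out(
  deltas=[
    [0,0,0.25,0,0,0,0],
    [0,0,0,0,0,0,0],
    [0,0,0,0,0,0,0],
    [0,0,0,0,0,0,0],
    [0,0,0,0,0,0,0],
    [0,0,0,0,0,0,0],
    [0,0,0,0,0,0,0],
    [0,0,0,0,0,0,0],
  ],
)

```text
time: 5.58
tool_pos: [0.5651, 0.1298, 0.102]
tool_rot: [-3.141, -0.0, 1.865]
contact_force: [0.3, 0.3, -2.6]
opening: 0.0132
grip_force: 25.0
```

carry_out(
  deltas=[
    [0,0,-0.3,0,0,0,0],
    [0,0,-0.4,0,0,0,0],
    [0,0,-0.5,0,0,0,0],
    [0,0,-0.5,0,0,0,0],
    [0,0,-0.5,0,0,0,0],
    [0,0,-0.5,0,0,0,0],
    [0,0,-0.5,0,0,0,0],
    [0,0,0,0,0,0,0],
  ],
)

```text
time: 6.25
tool_pos: [0.5659, 0.1299, 0.1355]
tool_rot: [3.139, 0.001, 1.865]
contact_force: [0.8, -0.9, -1.2]
opening: 0.0132
grip_force: 25.0
```

carry_out(
  deltas=[
    [0,0,-0.6,0,0,0,0],
    [0,0,-0.6,0,0,0,0],
    [0,0,-0.6,0,0,0,0],
    [0,0,-0.6,0,0,0,0],
    [-0.5,-0.4,-0.3,0,0,0,0],
    [-1,-0.75,0,0,0,0,0],
    [-1.4,-1.1,0,0,0,0,0],
    [-1.8,-1.4,0,0,0,0,0],
  ],
)

```text
time: 6.92
tool_pos: [0.5432, 0.0735, 0.1608]
tool_rot: [-3.141, 0.0, 1.866]
contact_force: [0.5, -0.3, -1.7]
opening: 0.0132
grip_force: 25.0
```

carry_out(
  deltas=[
    [-2,-1.5,0,0,0,0,0],
    [-2.2,-1.65,0,0,0,0,0],
    [-2.4,-1.8,0,0,0,0,0],
    [-2.4,-1.8,0,0,0,0,0],
    [-2.2,-1.65,0,0,0,0,0],
    [-1.8,-1.4,0,0,0,0,0],
    [-1.4,-1.1,0,0,0,0,0],
    [-1,-0.75,0,0,0,0,0],
  ],
)

```text
time: 7.58
tool_pos: [0.4753, -0.1092, 0.161]
tool_rot: [-3.141, 0.0, 1.863]
contact_force: [0.4, 0.4, -1.8]
opening: 0.0132
grip_force: 25.0
```

Run:
```python
from h import *
go([.47,-.13,.022],1.865)
w=cams.read_camera("scene"); cv2.imwrite("pics/s2.png",w["image"])
```

```text
t 7.58 pos [ 0.4753 -0.1092  0.161 ] rpy [-3.141  0.     1.863] F [ 0.4  0.4 -1.8] grip 25.0 0.0132
shift cm [-1.83 -1.1  13.9 ] turn [-0.001  0.    -0.002]
```

View pics/s2.png

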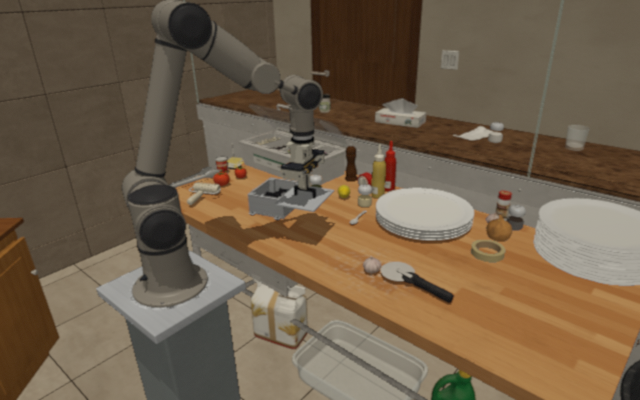

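The cover hangs flat under the gripper at about (312,197), and the box stands open at (275,197). I'll go down gently.

carry_out(
  deltas=[
    [-1,-0.6,0,0,0,0,0],
    [-0.8,-0.5,0.5,0,0,0,0],
    [0,0,1.2,0,0,0,0],
    [0,0,1.8,0,0,0,0],
    [0,0,2,0,0,0,0],
    [0,0,2,0,0,0,0],
    [0,0,1.6,0,0,0,0],
    [0,0,1,0,0,0,0],
  ],
)

```text
time: 8.3
tool_pos: [0.4705, -0.1271, 0.058]
tool_rot: [-3.139, -0.002, 1.865]
contact_force: [-0.4, 0.1, -1.3]
opening: 0.0131
grip_force: 25.0
```

carry_out(
  deltas=[
    [0,0,0.9,0,0,0,0],
    [0,0,0.7,0,0,0,0],
    [0,0,0.5,0,0,0,0],
    [0,0,0.4,0,0,0,0],
    [0,0,0.3,0,0,0,0],
    [0,0,0,0,0,0,0],
    [0,0,0,0,0,0,0],
    [0,0,0,0,0,0,0],
  ],
)

```text
time: 8.97
tool_pos: [0.472, -0.1275, 0.0325]
tool_rot: [3.141, 0.001, 1.865]
contact_force: [-0.1, -0.2, -3.4]
opening: 0.0131
grip_force: 25.0
```

carry_out(
  deltas=[
    [0,0,0.2,0,0,0,0],
    [0,0,0.2,0,0,0,0],
    [0,0,0.15,0,0,0,0],
    [0,0,0.15,0,0,0,0],
    [0,0,0.1,0,0,0,0],
    [0,0,0.1,0,0,0,0],
    [0,0,0,0,0,0,0],
    [0,0,0,0,0,0,0],
  ],
)

```text
time: 9.63
tool_pos: [0.4717, -0.1273, 0.023]
tool_rot: [-3.141, 0.0, 1.865]
contact_force: [-0.1, -0.7, -1.8]
opening: 0.0134
grip_force: 25.0
```

carry_out(
  deltas=[
    [0,0,0.05,0,0,0,0],
    [0,0,0,0,0,0,0],
    [0,0,0.05,0,0,0,0],
    [0,0,0,0,0,0,0],
    [0,0,0.05,0,0,0,0],
    [0,0,0,0,0,0,0],
    [0,0,0,0,0,0,0],
    [0,0,0,0,0,0,0],
  ],
)

```text
time: 10.3
tool_pos: [0.4718, -0.1273, 0.0217]
tool_rot: [3.142, 0.0, 1.865]
contact_force: [0.1, -0.0, -0.1]
opening: 0.0132
grip_force: 25.0
```

carry_out(
  deltas=[
    [0,0,0.05,0,0,0,0],
    [0,0,0,0,0,0,0],
    [0,0,0,0,0,0,0],
    [0,0,0,0,0,0,0],
    [0,0,0,0,0,0,0],
    [0,0,0,0,0,0,0],
    [0,0,0,0,0,0,0],
    [0,0,0,0,0,0,0],
  ],
)

```text
time: 10.97
tool_pos: [0.4718, -0.1274, 0.0216]
tool_rot: [3.141, 0.0, 1.865]
contact_force: [-2.5, 1.2, 5.5]
opening: 0.0128
grip_force: 25.0
```

Contact with the table, at about +5.5 N. I'll release, rise and look.

carry_out(
  deltas=[
    [0,0,0,0,0,0,0.3],
    [0,0,0,0,0,0,0.5],
    [0,0,0,0,0,0,0.6],
    [0,0,0,0,0,0,0.6],
    [0,0,0,0,0,0,0.6],
    [0,0,0,0,0,0,0.6],
    [0,0,-0.5,0,0,0,0.6],
    [0,0,-1,0,0,0,0.6],
  ],
)

```text
time: 11.63
tool_pos: [0.4709, -0.127, 0.0357]
tool_rot: [-3.14, -0.002, 1.865]
contact_force: [0.3, 0.2, -0.7]
opening: 0.0546
grip_force: 0.0
```

carry_out(
  deltas=[
    [0,0,-1.5,0,0,0,0.6],
    [0,0,-2,0,0,0,0.6],
    [0,0,-2.5,0,0,0,0.4],
    [0,0,-2.5,0,0,0,0],
    [0,0,-2.5,0,0,0,0],
    [0,0,-2.5,0,0,0,0],
    [0,0,-2,0,0,0,0],
    [0,0,-1,0,0,0,0],
  ],
)

```text
time: 12.3
tool_pos: [0.4727, -0.1277, 0.205]
tool_rot: [3.138, 0.004, 1.865]
contact_force: [0.7, 0.6, 0.4]
opening: 0.0192
grip_force: 0.0
```

Run:
```python
from h import *
c=cams.read_camera("top"); cv2.imwrite("pics/t3.png",c["image"]); 
w=cloud(c); np.save("t3.npy",w)
cv2.imwrite("pics/t3c.png",cv2.resize(c["image"][160:300,220:440],None,fx=3.6,fy=3.6,interpolation=cv2.INTER_CUBIC))
go([.535,.12,.16],1.865)
```

```text
t 12.35 pos [ 0.4732 -0.1279  0.2058] rpy [3.136 0.005 1.865] F [ 0.5 -0.4  2. ] grip 0.0 0.0156
shift cm [21.95 13.08  4.55] turn [ 0.005  0.005 -0.   ]
```

View pics/t3c.png

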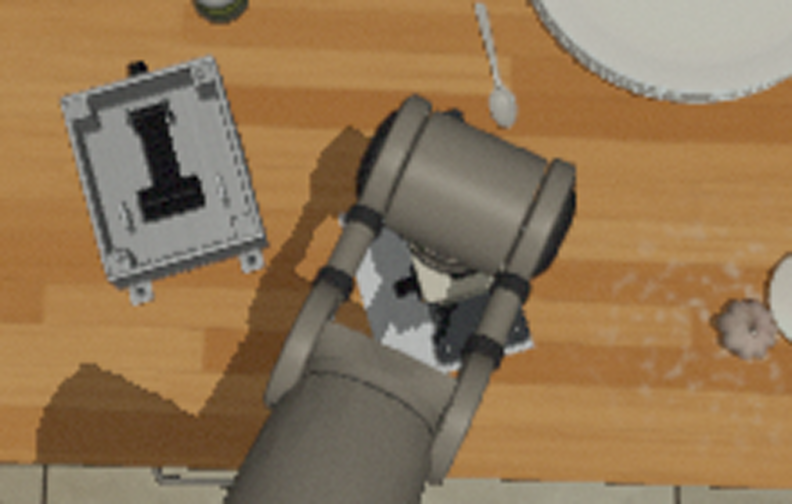

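The cover lies flat at crop (440,280), mostly under the arm. The open box shows the black thumb bar at crop (172,200), between guides at (126,218) and (224,192). I'll measure those.

Run:
```python
from h import *
c=cams.read_camera("top"); im=c["image"]; w=cloud(c)
g=[ray(c,220+u/3.6,160+v/3.6,.055) for u,v in((126,218),(224,192))]
print("guides",g,"mid",(g[0]+g[1])/2,"dist",np.linalg.norm(g[0]-g[1]))
r=w[170:250,225:305]; z=r[...,2]; sub=im[170:250,225:305].max(-1)
C=np.array([.563,.1286]); 
for yaw in(.290,):
    e=np.array([np.cos(yaw),np.sin(yaw)]); n=np.array([-e[1],e[0]])
    lx=(r[...,:2]-C)@e; ly=(r[...,:2]-C)@n
    inb=(abs(lx)<.07)&(abs(ly)<.055)&(sub<60); print("dark local range",lx[inb].min(),lx[inb].max(),ly[inb].min(),ly[inb].max())
    for x0 in np.arange(-.055,.07,.01):
        k=inb&(abs(lx-x0)<.005); print(round(x0,3),k.sum(),ly[k].mean().round(4) if k.any() else'',np.median(z[k]).round(4) if k.any() else '')
    # rim centre
    k=(z>.072)&(z<.09)&(abs(lx)<.12)&(abs(ly)<.1)
    print("rim",cv2.minAreaRect((r[k][:,:2]*1000).astype(np.float32)))
# cover flatness
p=w[...,:]; k=(np.hypot(p[...,0]-.472,p[...,1]+.127)<.11)&(p[...,2]<.02)&(im.max(-1)>0)&(im.max(-1).astype(int)-im.min(-1)<25)
print("cover z",k.sum(),np.percentile(p[k][:,2],[10,50,90]))
t=C+np.array([-.029*np.cos(.29),-.029*np.sin(.29)]); print(t); go([*t,.12],1.861)
```

```text
guides [array([0.51872887, 0.16331064, 0.055     ]), array([0.54414291, 0.07210771, 0.055     ])] mid [0.53143589 0.11770917 0.055     ] dist 0.0946776021229145
dark local range -0.06832130047203656 0.06758847994157899 -0.027856203489153637 0.05150578896019898
-0.055 0  
-0.045 5 -0.005 0.0692
-0.035 53 0.0011 0.0654
-0.025 54 -0.0003 0.0702
-0.015 40 0.0015 0.0619
-0.005 24 -0.0026 0.0583
0.005 18 0.0009 0.057
0.015 20 0.0004 0.054
0.025 24 0.0005 0.0531
0.035 21 0.0021 0.0512
0.045 24 0.0006 0.0495
0.055 29 0.0014 0.0469
0.065 23 0.0008 0.0497
rim ((564.6912841796875, 131.10885620117188), (181.21275329589844, 150.24705505371094), 16.641571044921875)
cover z 503 [3.34201893e-05 4.80403890e-03 9.65848423e-03]
[0.53521093 0.12030739]
t 12.40 pos [ 0.4727 -0.1277  0.204 ] rpy [3.138 0.004 1.865] F [-0.3 -0.3 -0.4] grip 0.0 0.0115
shift cm [21.96 13.13  8.37] turn [0.004 0.004 0.004]
```

Bar released height is about 0.070, as expected (0.071), and the guide spacing is 94.7 mm (expected 94). Target is (0.535, 0.120).

carry_out(
  deltas=[
    [2,1.2,0,0,0,0,0],
    [3,1.8,0,0,0,0,0],
    [3.3,2,0,0,0,0,0],
    [3.3,2,0,0,0,0,0],
    [3.3,2,0,0,0,0,0],
    [3,1.8,0,0,0,0,0],
    [2.5,1.4,0,0,0,0,0],
    [1.5,0.9,0,0,0,0,0],
  ],
)

```text
time: 13.07
tool_pos: [0.5332, 0.1233, 0.2002]
tool_rot: [-3.14, -0.001, 1.867]
contact_force: [-0.4, -0.4, -1.2]
opening: 0.0002
grip_force: 0.0
```

carry_out(
  deltas=[
    [0,0,1,0,0,0,0],
    [0,0,1.5,0,0,0,0],
    [0,0,1.5,0,0,0,0],
    [0,0,1.5,0,0,0,0],
    [0,0,1.5,0,0,0,0],
    [0,0,1,0,0,0,0],
    [0,0,0,0,0,0,0],
    [0,0,0,0,0,0,0],
  ],
)

```text
time: 13.73
tool_pos: [0.5331, 0.1197, 0.1205]
tool_rot: [-3.14, -0.0, 1.864]
contact_force: [1.4, 0.1, 0.4]
opening: 0.0002
grip_force: 0.0
```

Run:
```python
from h import *
go([.535,.120,.081],1.861)
c=cams.read_camera("top"); im=c["image"]; w=cloud(c)
cv2.imwrite("pics/t4c.png",cv2.resize(im[160:300,220:440],None,fx=3.6,fy=3.6,interpolation=cv2.INTER_CUBIC))
k=(np.hypot(w[...,0]-.472,w[...,1]+.127)<.11)&(w[...,2]<.02)&(im.max(-1).astype(int)-im.min(-1)<25)
q=w[k]; print(k.sum(),cv2.minAreaRect((q[:,:2]*1000).astype(np.float32))); A=np.c_[q[:,:2]-q[:,:2].mean(0),np.ones(len(q))]
print("plane slope,z",np.linalg.lstsq(A,q[:,2],rcond=None)[0])
```

```text
t 13.73 pos [0.5331 0.1197 0.1205] rpy [-3.14  -0.     1.864] F [1.4 0.1 0.4] grip 0.0 0.0002
shift cm [-0.03  0.19  3.95] turn [-0.002 -0.     0.003]
1938 ((470.1532897949219, -126.12855529785156), (174.4712677001953, 142.66845703125), 16.62478256225586)
plane slope,z [-0.003145    0.00186691  0.0047351 ]
```

View pics/t4c.png

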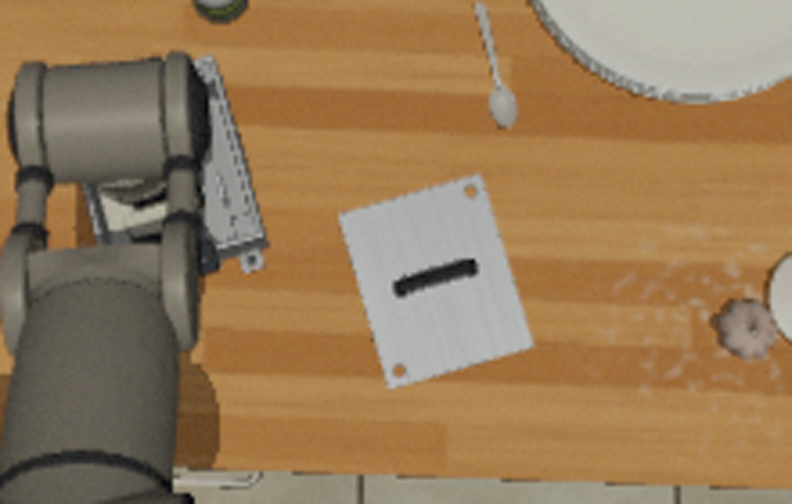

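The cover lies flat on bare table at crop (437,280), slope under 0.3°, handle up, clear of the spoon. Next I'll descend to the bar.

carry_out(
  deltas=[
    [0,0.15,0.8,0,0,0,0],
    [0,0,1,0,0,0,0],
    [0,0,0.8,0,0,0,0],
    [0,0,0.5,0,0,0,0],
    [0,0,0.4,0,0,0,0],
    [0,0,0.2,0,0,0,0],
    [0,0,0,0,0,0,0],
    [0,0,0,0,0,0,0],
  ],
)

```text
time: 14.45
tool_pos: [0.5352, 0.1207, 0.0841]
tool_rot: [3.141, 0.0, 1.865]
contact_force: [0.8, -0.1, 0.5]
opening: 0.0002
grip_force: 0.0
```

carry_out(
  deltas=[
    [0,0,0.1,0,0,0,0],
    [0,0,0.1,0,0,0,0],
    [0,0,0.1,0,0,0,0],
    [0,0,0.1,0,0,0,0],
    [0,0,0,0,0,0,0],
    [0,0,0,0,0,0,0],
    [0,0,0,0,0,0,0],
    [0,0,0,0,0,0,0],
  ],
)

```text
time: 15.12
tool_pos: [0.5351, 0.1207, 0.0801]
tool_rot: [3.142, 0.0, 1.865]
contact_force: [-0.6, -0.5, 0.6]
opening: 0.0005
grip_force: 0.0
```

carry_out(
  deltas=[
    [0,0,0.1,0,0,0,0],
    [0,0,0.1,0,0,0,0],
    [0,0,0.1,0,0,0,0],
    [0,0,0,0,0,0,0],
    [0,0,0,0,0,0,0],
    [0,0,0,0,0,0,0],
    [0,0,0,0,0,0,0],
    [0,0,0,0,0,0,0],
  ],
)

```text
time: 15.78
tool_pos: [0.5351, 0.1207, 0.0771]
tool_rot: [3.142, 0.0, 1.865]
contact_force: [-1.1, 0.4, 0.4]
opening: 0.0001
grip_force: 0.0
```

carry_out(
  deltas=[
    [0,0,0.2,0,0,0,0],
    [0,0,0.2,0,0,0,0],
    [0,0,0.2,0,0,0,0],
    [0,0,0.2,0,0,0,0],
    [0,0,0,0,0,0,0],
    [0,0,0,0,0,0,0],
    [0,0,0,0,0,0,0],
    [0,0,0,0,0,0,0],
  ],
)

```text
time: 16.45
tool_pos: [0.5352, 0.1207, 0.0692]
tool_rot: [3.141, 0.0, 1.865]
contact_force: [0.4, -0.2, 0.1]
opening: 0.0003
grip_force: 0.0
```

No contact force at a tip height of 0.061, where the bar should be at 0.071. I need to look.

Run:
```python
from h import *
for n in("wrist","scene"):
    c=cams.read_camera(n); cv2.imwrite(f"pics/{n}5.png",c["image"])
s=cv2.imread("pics/scene5.png")[160:230,230:350]; s=cv2.resize(s,(640,373),interpolation=cv2.INTER_CUBIC)
cv2.imwrite("pics/v5.png",cv2.resize(np.vstack([cv2.imread("pics/wrist5.png")[:260],s]),None,fx=.94,fy=.94))
o=robot.observe(); print(o["contact_force"],o["torque"],o["joint_efforts"])
```

```text
[ 0.12696623 -0.37816826  0.54090927] [-0.02019964 -0.13836208 -0.02023311] [ 1.42259614e-04 -4.83050680e+01 -1.98263025e+01  5.83178701e-02
  5.30584948e-02 -1.17344257e-05]
```

View pics/v5.png

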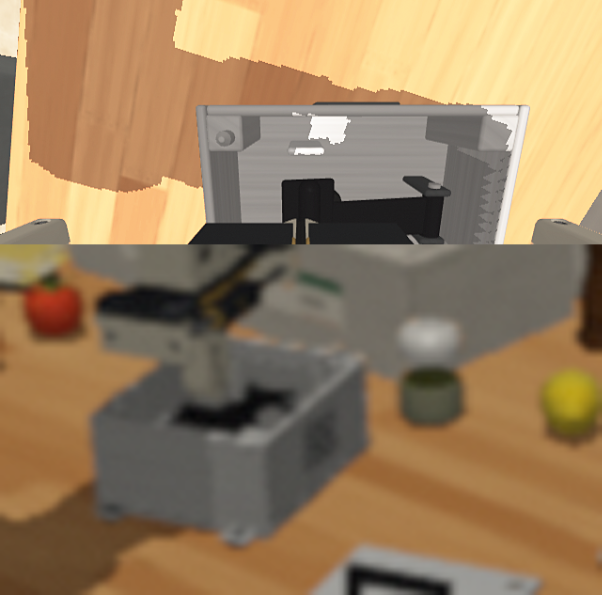

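The wrist view shows the guide top at about (307,151) and the thumb bar pad at (308,200). The fingers stand over the bar. I'll measure the paddle slope by depth.

```bash
cat >> h.py <<'E'
def paddle():
    c=cams.read_camera("wrist"); w=cloud(c); im=c["image"]; C=np.array([.5635,.129]); a=.29
    e=np.array([np.cos(a),np.sin(a)]); n=np.array([-e[1],e[0]])
    lx=(w[...,:2]-C)@e; ly=(w[...,:2]-C)@n; z=w[...,2]
    dk=(im.max(-1)<60)&(abs(ly)<.034)&(z<.09)&(z>.03)
    for x0 in np.arange(-.05,.085,.01):
        k=dk&(abs(lx-x0)<.005)
        if k.sum()>10: print("paddle lx %.3f n %d ly %.3f..%.3f z %s"%(x0,k.sum(),ly[k].min(),ly[k].max(),np.percentile(z[k],[10,50,90]).round(4)))
    k=(abs(lx+.03)<.02)&(abs(abs(ly)-.047)<.006)&(z>.045)&(z<.075)
    print("guide",k.sum(),np.percentile(z[k],[10,50,90]).round(4) if k.any() else'', lx[k].mean(),ly[k].mean())
    k=(lx>.078)&(lx<.1)&(abs(ly)<.08)&(z>.07)&(z<.09); print("rim z",k.sum(),np.median(z[k]))
    k=(abs(abs(ly)-.072)<.004)&(abs(lx)<.08)&(z>.07)&(z<.09); print("side rim z",k.sum(),np.median(z[k]) if k.any() else '')
    go([.535,.1207,.063],1.865)
E
python3 -c "
from h import *
paddle()"
```

```text
paddle lx -0.040 n 522 ly -0.001..0.028 z [0.064  0.0651 0.066 ]
paddle lx -0.030 n 797 ly 0.000..0.028 z [0.0639 0.0682 0.0713]
paddle lx -0.020 n 718 ly -0.001..0.028 z [0.0608 0.0678 0.0707]
paddle lx -0.010 n 579 ly -0.002..0.028 z [0.0587 0.0601 0.0612]
paddle lx 0.000 n 355 ly -0.003..0.012 z [0.0565 0.0576 0.0588]
paddle lx 0.010 n 358 ly -0.003..0.012 z [0.0547 0.0559 0.0568]
paddle lx 0.020 n 367 ly -0.004..0.012 z [0.0528 0.054  0.0551]
paddle lx 0.030 n 369 ly -0.005..0.012 z [0.051  0.0521 0.0532]
paddle lx 0.040 n 471 ly -0.015..0.012 z [0.0492 0.0503 0.0513]
paddle lx 0.050 n 677 ly -0.021..0.018 z [0.0449 0.0484 0.0495]
paddle lx 0.060 n 896 ly -0.021..0.019 z [0.0467 0.0496 0.0511]
paddle lx 0.070 n 204 ly -0.021..0.019 z [0.0477 0.0495 0.0507]
guide 357 [0.0506 0.0542 0.0552] -0.027428777269827644 0.045134535232992816
rim z 4253 0.07884492852652872
side rim z 3026 0.07946699849315693
t 16.60 pos [0.5351 0.1207 0.0692] rpy [3.141 0.    1.865] F [-0.  -0.1 -0.2] grip 0.0 0.0006
shift cm [ 0.01 -0.01  0.62] turn [ 0.  0. -0.]
```

The paddle is still released: bar at 0.071, slope 0.18. So the fingertips aren't where I assumed. I'll check the nose length with the fingers shut and where the fingertip shows in the scene view.

```bash
python3 - <<'E'
from h import *
print(robot.nose_length, robot.observe()["opening"])
c=cams.read_camera("scene"); w=cloud(c); im=c["image"]
C=np.array([.5635,.129]); a=.29; e=np.array([np.cos(a),np.sin(a)]); n=np.array([-e[1],e[0]])
lx=(w[...,:2]-C)@e; ly=(w[...,:2]-C)@n; z=w[...,2]
k=(abs(lx+.03)<.03)&(abs(ly)<.04)&(z>.045)&(z<.14)
v,u=np.where(k)
for r in range(v.min(),v.max()+1):
    j=v==r
    if j.any(): print(r,u[j].min(),u[j].max(),"z %.4f lx %.3f..%.3f ly %.3f bright %d"%(np.median(z[k][j]),lx[k][j].min(),lx[k][j].max(),np.median(ly[k][j]),np.median(im[k].max(-1)[j])))
E
python3 -c "
import cv2
cv2.imwrite('pics/v6.png',cv2.resize(cv2.imread('pics/scene5.png')[195:235,245:310],None,fx=10,fy=10,interpolation=cv2.INTER_NEAREST))"
```

```text
0.008 0.0005661104804842408
177 272 272 z 0.1369 lx -0.030..-0.030 ly -0.009 bright 83
178 271 275 z 0.1319 lx -0.046..-0.018 ly -0.014 bright 97
179 269 275 z 0.1332 lx -0.055..-0.015 ly -0.013 bright 102
180 269 275 z 0.1285 lx -0.051..-0.018 ly -0.013 bright 97
181 269 275 z 0.1242 lx -0.047..-0.019 ly -0.013 bright 98
182 269 275 z 0.1214 lx -0.052..-0.022 ly -0.014 bright 97
183 269 275 z 0.1185 lx -0.053..-0.019 ly -0.012 bright 98
184 267 275 z 0.1122 lx -0.049..-0.018 ly -0.012 bright 104
185 267 275 z 0.1081 lx -0.046..-0.023 ly -0.011 bright 107
186 267 275 z 0.1051 lx -0.051..-0.024 ly -0.011 bright 107
187 267 275 z 0.1014 lx -0.055..-0.022 ly -0.010 bright 105
188 267 275 z 0.0955 lx -0.050..-0.018 ly -0.010 bright 98
189 268 274 z 0.0913 lx -0.048..-0.025 ly -0.011 bright 96
190 269 274 z 0.0839 lx -0.038..-0.022 ly -0.006 bright 92
192 266 271 z 0.0688 lx -0.031..-0.018 ly 0.017 bright 41
193 266 277 z 0.0676 lx -0.032..-0.019 ly 0.001 bright 18
194 264 279 z 0.0667 lx -0.040..-0.021 ly -0.004 bright 15
195 262 281 z 0.0629 lx -0.046..-0.014 ly -0.009 bright 23
196 268 281 z 0.0624 lx -0.048..-0.010 ly -0.020 bright 44
197 275 278 z 0.0608 lx -0.042..-0.034 ly -0.028 bright 74
```

View pics/v6.png

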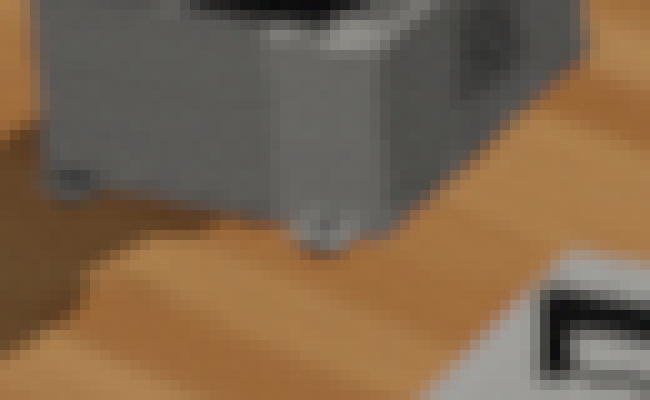

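This crop was aimed too low, showing only the box's front corner and the cover handle. The depth rows put the shut fingertips near z 0.08 (row 190), just above the bar (row 192). I'll find contact by creeping down and watching the force.

carry_out(
  deltas=[
    [0,0,0.1,0,0,0,0],
    [0,0,0.1,0,0,0,0],
    [0,0,0.1,0,0,0,0],
    [0,0,0.1,0,0,0,0],
    [0,0,0,0,0,0,0],
    [0,0,0,0,0,0,0],
    [0,0,0,0,0,0,0],
    [0,0,0,0,0,0,0],
  ],
)

```text
time: 17.32
tool_pos: [0.5351, 0.1207, 0.0651]
tool_rot: [3.141, 0.0, 1.865]
contact_force: [-0.3, 0.5, 0.5]
opening: 0.0004
grip_force: 0.0
```

```bash
python3 -c "
from h import *
paddle()" | egrep "lx -0.0[1-3]|lx 0.0[1-3]|t |guide"
```

```text
paddle lx -0.030 n 824 ly 0.002..0.029 z [0.0638 0.0684 0.0715]
paddle lx -0.020 n 714 ly 0.001..0.028 z [0.0608 0.0677 0.0708]
paddle lx -0.010 n 561 ly -0.000..0.028 z [0.0586 0.0601 0.0612]
paddle lx 0.010 n 340 ly -0.002..0.012 z [0.0547 0.0557 0.0569]
paddle lx 0.020 n 343 ly -0.002..0.012 z [0.0528 0.0539 0.0552]
paddle lx 0.030 n 352 ly -0.004..0.012 z [0.051  0.0522 0.0533]
guide 382 [0.0511 0.0542 0.0552] -0.02741995140894251 0.04514219960129403
t 17.37 pos [0.5351 0.1207 0.0651] rpy [3.141 0.    1.865] F [ 0.1 -0.7  0.3] grip 0.0 0.0002
shift cm [ 0.01 -0.01  0.21] turn [ 0.  0. -0.]
```

carry_out(
  deltas=[
    [0,0,0.1,0,0,0,0],
    [0,0,0.1,0,0,0,0],
    [0,0,0.1,0,0,0,0],
    [0,0,0,0,0,0,0],
    [0,0,0,0,0,0,0],
    [0,0,0,0,0,0,0],
    [0,0,0,0,0,0,0],
    [0,0,0,0,0,0,0],
  ],
)

```text
time: 18.03
tool_pos: [0.5351, 0.1207, 0.0621]
tool_rot: [3.142, 0.0, 1.865]
contact_force: [0.1, -0.1, -0.2]
opening: 0.0005
grip_force: 0.0
```

carry_out(
  deltas=[
    [0,0,0.1,0,0,0,0],
    [0,0,0.1,0,0,0,0],
    [0,0,0,0,0,0,0],
    [0,0,0,0,0,0,0],
    [0,0,0,0,0,0,0],
    [0,0,0,0,0,0,0],
    [0,0,0,0,0,0,0],
    [0,0,0,0,0,0,0],
  ],
)

```text
time: 18.7
tool_pos: [0.5351, 0.1207, 0.0601]
tool_rot: [3.142, 0.0, 1.865]
contact_force: [0.4, 0.7, 0.6]
opening: 0.0005
grip_force: 0.0
```

```bash
python3 -c "
from h import *
paddle()" | egrep "lx -0.0[1-3]|lx 0.0[1-3]|t |guide"
```

```text
paddle lx -0.030 n 821 ly 0.004..0.029 z [0.0638 0.0686 0.078 ]
paddle lx -0.020 n 710 ly 0.002..0.029 z [0.0609 0.0678 0.0708]
paddle lx -0.010 n 545 ly 0.002..0.028 z [0.0586 0.0602 0.0612]
paddle lx 0.010 n 307 ly 0.000..0.012 z [0.0545 0.0558 0.0569]
paddle lx 0.020 n 321 ly -0.001..0.012 z [0.0528 0.054  0.055 ]
paddle lx 0.030 n 329 ly -0.004..0.012 z [0.0509 0.052  0.0532]
guide 395 [0.0504 0.0541 0.0552] -0.02739323222817284 0.045231565352277125
t 18.75 pos [0.5351 0.1207 0.0601] rpy [3.142 0.    1.865] F [-0.1 -0.1 -0.4] grip 0.0 0.0009
shift cm [ 0.   -0.01 -0.29] turn [ 0.  0. -0.]
```

carry_out(
  deltas=[
    [0,0,0.1,0,0,0,0],
    [0,0,0.1,0,0,0,0],
    [0,0,0,0,0,0,0],
    [0,0,0,0,0,0,0],
    [0,0,0,0,0,0,0],
    [0,0,0,0,0,0,0],
    [0,0,0,0,0,0,0],
    [0,0,0,0,0,0,0],
  ],
)

```text
time: 19.42
tool_pos: [0.5351, 0.1207, 0.0581]
tool_rot: [3.141, 0.0, 1.865]
contact_force: [-0.5, 0.4, -0.6]
opening: 0.0003
grip_force: 0.0
```

carry_out(
  deltas=[
    [0,0,0.1,0,0,0,0],
    [0,0,0.1,0,0,0,0],
    [0,0,0,0,0,0,0],
    [0,0,0,0,0,0,0],
    [0,0,0,0,0,0,0],
    [0,0,0,0,0,0,0],
    [0,0,0,0,0,0,0],
    [0,0,0,0,0,0,0],
  ],
)

```text
time: 20.08
tool_pos: [0.5351, 0.1206, 0.0562]
tool_rot: [3.141, 0.0, 1.865]
contact_force: [-0.9, -1.0, 4.7]
opening: 0.0004
grip_force: 1.7
```

Run:
```python
from h import *
paddle()
c=cams.read_camera("scene"); cv2.imwrite("pics/s7.png",c["image"])
cv2.imwrite("pics/v7.png",cv2.resize(c["image"][165:215,245:310],None,fx=10,fy=10,interpolation=cv2.INTER_CUBIC))
```

```text
paddle lx -0.040 n 516 ly 0.005..0.028 z [0.0633 0.0644 0.0653]
paddle lx -0.030 n 834 ly 0.006..0.029 z [0.0633 0.0683 0.0787]
paddle lx -0.020 n 709 ly 0.004..0.029 z [0.0602 0.067  0.0701]
paddle lx -0.010 n 525 ly 0.003..0.028 z [0.058  0.0596 0.0607]
paddle lx 0.000 n 275 ly 0.002..0.012 z [0.0557 0.0571 0.0584]
paddle lx 0.010 n 287 ly 0.002..0.012 z [0.0542 0.0554 0.0565]
paddle lx 0.020 n 294 ly 0.001..0.012 z [0.0523 0.0535 0.0549]
paddle lx 0.030 n 327 ly -0.004..0.012 z [0.0507 0.0518 0.053 ]
paddle lx 0.040 n 534 ly -0.015..0.012 z [0.049  0.0501 0.0512]
paddle lx 0.050 n 752 ly -0.020..0.018 z [0.0443 0.0483 0.0495]
paddle lx 0.060 n 1027 ly -0.018..0.019 z [0.0464 0.0495 0.051 ]
paddle lx 0.070 n 207 ly -0.018..0.019 z [0.0474 0.0494 0.0506]
guide 407 [0.0515 0.0542 0.0551] -0.02742995658141586 0.044017106001282794
rim z 4703 0.07886329844534479
side rim z 3674 0.07946006135257455
t 20.13 pos [0.5351 0.1207 0.0562] rpy [3.141 0.    1.865] F [-0.7 -0.7  3.2] grip 1.8 0.0002
shift cm [ 0.01 -0.01 -0.68] turn [ 0.  0. -0.]
```

View pics/v7.png

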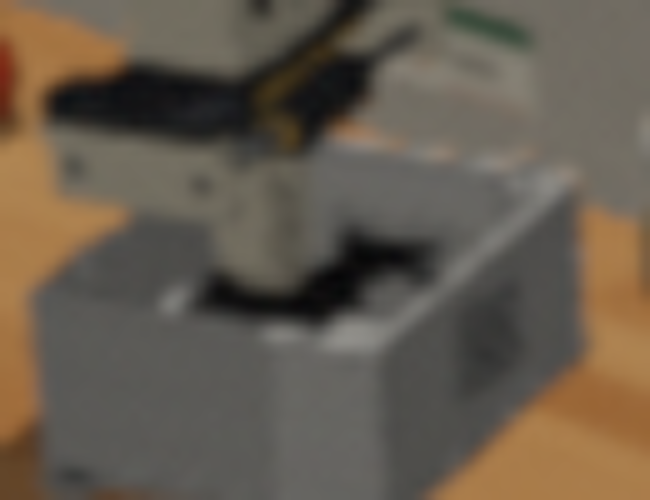

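Contact at TCP 0.0562 (4.7 N up), and the bar has dropped about 0.7 mm. The view shows the finger bottom at (260,290) on the black bar, with the carriers well above the rim. The shut tips therefore sit about 14 mm behind the TCP, so level should be near TCP 0.041. I'll press in steps and check.

carry_out(
  deltas=[
    [0,0,0.1,0,0,0,0],
    [0,0,0.1,0,0,0,0],
    [0,0,0.1,0,0,0,0],
    [0,0,0.1,0,0,0,0],
    [0,0,0.1,0,0,0,0],
    [0,0,0.1,0,0,0,0],
    [0,0,0.1,0,0,0,0],
    [0,0,0,0,0,0,0],
  ],
)

```text
time: 20.85
tool_pos: [0.5335, 0.1203, 0.0484]
tool_rot: [-3.138, -0.0, 1.865]
contact_force: [-5.6, -3.5, 4.5]
opening: 0.0005
grip_force: 3.6
```

Run:
```python
from h import *
paddle()
c=cams.read_camera("scene"); w=cloud(c); e=np.array([np.cos(.29),np.sin(.29)]); n=np.array([-e[1],e[0]]); d=w[...,:2]-[.5635,.129]
lx=d@e; ly=d@n; k=(lx<-.06)&(lx>-.13)&(abs(ly)<.05)&(w[...,2]>.085)&(w[...,2]<.2); print("body min z",np.percentile(w[k][:,2],[1,5,20]) if k.any() else None)
```

```text
paddle lx -0.040 n 586 ly 0.005..0.028 z [0.0548 0.0558 0.0567]
paddle lx -0.030 n 907 ly 0.005..0.029 z [0.0555 0.0617 0.0797]
paddle lx -0.020 n 711 ly 0.004..0.028 z [0.0533 0.056  0.0622]
paddle lx -0.010 n 472 ly 0.004..0.028 z [0.052  0.0532 0.0541]
paddle lx 0.000 n 257 ly 0.003..0.012 z [0.0505 0.0517 0.0526]
paddle lx 0.010 n 271 ly 0.003..0.012 z [0.0497 0.0508 0.0517]
paddle lx 0.020 n 267 ly 0.003..0.012 z [0.049  0.0501 0.0509]
paddle lx 0.030 n 360 ly -0.006..0.012 z [0.0479 0.0491 0.0498]
paddle lx 0.040 n 620 ly -0.015..0.012 z [0.0473 0.0482 0.049 ]
paddle lx 0.050 n 825 ly -0.021..0.018 z [0.0448 0.0472 0.0482]
paddle lx 0.060 n 1041 ly -0.018..0.019 z [0.0459 0.0494 0.051 ]
paddle lx 0.070 n 200 ly -0.016..0.019 z [0.0479 0.0495 0.0506]
guide 492 [0.052  0.0541 0.0551] -0.027666440103523565 0.04021605631973139
rim z 4678 0.0787155607588649
side rim z 4018 0.07946883784062789
t 20.90 pos [0.5335 0.1203 0.0485] rpy [-3.138 -0.     1.865] F [-6.4 -3.3  5.2] grip 3.6 0.0003
shift cm [ 0.    0.15 -1.45] turn [-0.004 -0.    -0.   ]
body min z [0.1282289  0.13143202 0.14339699]
```

Paddle slope is now about 0.10 and falling as expected. The bar drags the fingers about 1.5 mm towards the robot, so I'll follow it while pressing on.

carry_out(
  deltas=[
    [0,-0.1,0.1,0,0,0,0],
    [0,-0.1,0.1,0,0,0,0],
    [0,-0.1,0.1,0,0,0,0],
    [0,0,0.1,0,0,0,0],
    [0,0,0.1,0,0,0,0],
    [0,0,0,0,0,0,0],
    [0,0,0,0,0,0,0],
    [0,0,0,0,0,0,0],
  ],
)

```text
time: 21.62
tool_pos: [0.5325, 0.1198, 0.0442]
tool_rot: [3.141, 0.0, 1.865]
contact_force: [-0.8, -0.8, 4.4]
opening: 0.0003
grip_force: 2.4
```

```bash
cat >> h.py <<'E'
def slope():
    c=cams.read_camera("wrist"); w=cloud(c); im=c["image"]
    e=np.array([np.cos(.29),np.sin(.29)]); n=np.array([-e[1],e[0]]); d=w[...,:2]-[.5635,.129]
    lx=d@e; ly=d@n; z=w[...,2]; k=(im.max(-1)<60)&(ly>.004)&(ly<.011)&(lx>-.008)&(lx<.045)&(z<.07)&(z>.03)
    p=np.polyfit(lx[k],z[k],1); r=abs(z[k]-np.polyval(p,lx[k]))<.002; p=np.polyfit(lx[k][r],z[k][r],1)
    b=(im.max(-1)<60)&(ly>.013)&(ly<.027)&(abs(lx+.03)<.012)&(z<.076)
    h=[np.median(z[b&(abs(lx-x)<.001)]).round(4) for x in np.arange(-.04,-.018,.002)]
    print("slope",p,"bar top profile",h); go([.535,.12,.041],1.865)
E
python3 -c "
from h import *
slope()"
```

```text
slope [-0.04583019  0.04900946] bar top profile [np.float64(0.0512), np.float64(0.0513), np.float64(0.0511), np.float64(0.0518), np.float64(0.0562), np.float64(0.0578), np.float64(0.0584), np.float64(0.0585), np.float64(0.0578), np.float64(0.0562), np.float64(0.0507)]
t 21.67 pos [0.5325 0.1198 0.0442] rpy [3.141 0.    1.865] F [ 0.1 -0.2  5.7] grip 2.4 0.0004
shift cm [-0.06  0.24  0.32] turn [ 0.001  0.    -0.   ]
```

carry_out(
  deltas=[
    [0,0,0.1,0,0,0,0],
    [0,0,0.1,0,0,0,0],
    [0,0,0.1,0,0,0,0],
    [0,0,0,0,0,0,0],
    [0,0,0,0,0,0,0],
    [0,0,0,0,0,0,0],
    [0,0,0,0,0,0,0],
    [0,0,0,0,0,0,0],
  ],
)

```text
time: 22.33
tool_pos: [0.5321, 0.1198, 0.0412]
tool_rot: [-3.141, 0.0, 1.865]
contact_force: [-0.7, -0.3, 6.1]
opening: 0.0005
grip_force: 2.8
```

```bash
python3 -c "
from h import *
slope()
paddle()"
```

```text
slope [-0.01050867  0.046917  ] bar top profile [np.float64(0.0479), np.float64(0.048), np.float64(0.048), np.float64(0.0489), np.float64(0.0533), np.float64(0.0549), np.float64(0.0555), np.float64(0.0557), np.float64(0.0547), np.float64(0.0531), np.float64(0.048)]
t 22.38 pos [0.5321 0.1198 0.0412] rpy [-3.141  0.     1.865] F [-1.4 -0.7  5.5] grip 2.8 0.0009
shift cm [-0.06  0.28  0.02] turn [-0.  0. -0.]
paddle lx -0.040 n 682 ly 0.004..0.028 z [0.0469 0.0479 0.0491]
paddle lx -0.030 n 921 ly 0.005..0.029 z [0.0498 0.0551 0.0776]
paddle lx -0.020 n 708 ly 0.004..0.028 z [0.0468 0.0483 0.055 ]
paddle lx -0.010 n 456 ly 0.004..0.028 z [0.0462 0.0473 0.0482]
paddle lx 0.000 n 244 ly 0.004..0.012 z [0.0455 0.0468 0.0476]
paddle lx 0.010 n 244 ly 0.004..0.012 z [0.0457 0.0467 0.0476]
paddle lx 0.020 n 245 ly 0.004..0.012 z [0.0454 0.0466 0.0474]
paddle lx 0.030 n 430 ly -0.008..0.012 z [0.0455 0.0466 0.0473]
paddle lx 0.040 n 683 ly -0.014..0.012 z [0.0456 0.0465 0.0472]
paddle lx 0.050 n 847 ly -0.014..0.018 z [0.0444 0.0462 0.0471]
paddle lx 0.060 n 1064 ly -0.014..0.019 z [0.0452 0.0493 0.051 ]
paddle lx 0.070 n 192 ly -0.011..0.019 z [0.0476 0.0496 0.0506]
guide 554 [0.0497 0.054  0.0551] -0.027846791855924605 0.03950824991566307
rim z 4105 0.07892623738167551
side rim z 5265 0.07945910732311412
t 22.43 pos [0.5321 0.1197 0.0412] rpy [-3.141  0.     1.865] F [-2.  -0.8  5.5] grip 2.8 0.0004
shift cm [ 0.01  0.3  -2.18] turn [-0.  0. -0.]
```

Nearly level: bar top is about 0.6 mm above the guide tops and the shaft slope is about -0.007. I'll press 0.6 mm more, then hold.

carry_out(
  deltas=[
    [0,0,0.06,0,0,0,0],
    [0,0,0,0,0,0,0],
    [0,0,0,0,0,0,0],
    [0,0,0,0,0,0,0],
    [0,0,0,0,0,0,0],
    [0,0,0,0,0,0,0],
    [0,0,0,0,0,0,0],
    [0,0,0,0,0,0,0],
  ],
)

```text
time: 23.1
tool_pos: [0.5321, 0.1197, 0.0405]
tool_rot: [-3.141, 0.0, 1.865]
contact_force: [-2.8, -0.1, 5.4]
opening: 0.0006
grip_force: 2.9
```

Run:
```python
from h import *
slope(); slope()
c=cams.read_camera("wrist"); w=cloud(c); e=np.array([np.cos(.29),np.sin(.29)]); n=np.array([-e[1],e[0]]); d=w[...,:2]-[.5635,.129]
lx=d@e; ly=d@n; z=w[...,2]
for y in np.arange(.038,.056,.002):
    k=(abs(lx+.03)<.009)&(abs(ly-y)<.001)&(z>.03)&(z<.07); print(y.round(3),k.sum(),np.median(z[k]).round(4))
```

```text
slope [-0.00392115  0.04650361] bar top profile [np.float64(0.0473), np.float64(0.0473), np.float64(0.0473), np.float64(0.0483), np.float64(0.0528), np.float64(0.0543), np.float64(0.0551), np.float64(0.0549), np.float64(0.0541), np.float64(0.0526), np.float64(0.0475)]
t 23.15 pos [0.532  0.1197 0.0405] rpy [-3.141  0.     1.865] F [-1.7 -0.9  5.2] grip 2.9 0.0004
shift cm [-0.06  0.29 -0.05] turn [-0.  0. -0.]
slope [-0.00489786  0.04650499] bar top profile [np.float64(0.0473), np.float64(0.0474), np.float64(0.0473), np.float64(0.0487), np.float64(0.0527), np.float64(0.0542), np.float64(0.0549), np.float64(0.0548), np.float64(0.0542), np.float64(0.0526), np.float64(0.0474)]
t 23.20 pos [0.532  0.1197 0.0405] rpy [-3.141  0.     1.865] F [-2.  -1.1  6. ] grip 2.9 0.0006
shift cm [-0.06  0.29 -0.05] turn [-0.  0. -0.]
0.038 0 nan
0.04 0 nan
0.042 47 0.0533
0.044 125 0.0547
0.046 188 0.054
0.048 143 0.0452
0.05 0 nan
0.052 0 nan
0.054 0 nan
  return _methods._mean(a, axis=axis, dtype=dtype,
  ret = ret.dtype.type(ret / rcount)
```

Level to about 0.3 mm (bar 0.0550, guide 0.0547). A last trim, then hold.

carry_out(
  deltas=[
    [0,0,0.03,0,0,0,0],
    [0,0,0,0,0,0,0],
    [0,0,0,0,0,0,0],
    [0,0,0,0,0,0,0],
    [0,0,0,0,0,0,0],
    [0,0,0,0,0,0,0],
    [0,0,0,0,0,0,0],
    [0,0,0,0,0,0,0],
  ],
)

```text
time: 23.92
tool_pos: [0.532, 0.1197, 0.0402]
tool_rot: [-3.141, 0.0, 1.865]
contact_force: [-1.6, -0.3, 5.0]
opening: 0.0002
grip_force: 2.9
```

carry_out(
  deltas=[
    [0,0,0,0,0,0,0],
    [0,0,0,0,0,0,0],
    [0,0,0,0,0,0,0],
    [0,0,0,0,0,0,0],
    [0,0,0,0,0,0,0],
    [0,0,0,0,0,0,0],
    [0,0,0,0,0,0,0],
    [0,0,0,0,0,0,0],
  ],
)

```text
time: 24.58
tool_pos: [0.532, 0.1197, 0.0402]
tool_rot: [-3.141, 0.0, 1.865]
contact_force: [-1.4, -0.1, 6.6]
opening: 0.0004
grip_force: 2.9
```

carry_out(
  deltas=[
    [0,0,0,0,0,0,0],
    [0,0,0,0,0,0,0],
    [0,0,0,0,0,0,0],
    [0,0,0,0,0,0,0],
    [0,0,0,0,0,0,0],
    [0,0,0,0,0,0,0],
    [0,0,0,0,0,0,0],
    [0,0,0,0,0,0,0],
  ],
)

```text
time: 25.25
tool_pos: [0.532, 0.1197, 0.0403]
tool_rot: [-3.141, 0.0, 1.865]
contact_force: [-1.7, -0.8, 5.6]
opening: 0.0004
grip_force: 2.9
```

carry_out(
  deltas=[
    [0,0,0,0,0,0,0],
    [0,0,0,0,0,0,0],
    [0,0,0,0,0,0,0],
    [0,0,0,0,0,0,0],
    [0,0,0,0,0,0,0],
    [0,0,0,0,0,0,0],
    [0,0,0,0,0,0,0],
    [0,0,0,0,0,0,0],
  ],
)

```text
time: 25.92
tool_pos: [0.532, 0.1197, 0.0402]
tool_rot: [-3.141, 0.0, 1.865]
contact_force: [-1.8, -0.9, 5.4]
opening: 0.0007
grip_force: 2.9
```

carry_out(
  deltas=[
    [0,0,0,0,0,0,0],
    [0,0,0,0,0,0,0],
    [0,0,0,0,0,0,0],
    [0,0,0,0,0,0,0],
    [0,0,0,0,0,0,0],
    [0,0,0,0,0,0,0],
    [0,0,0,0,0,0,0],
    [0,0,0,0,0,0,0],
  ],
)

```text
time: 26.58
tool_pos: [0.532, 0.1197, 0.0402]
tool_rot: [-3.141, 0.0, 1.865]
contact_force: [-2.7, -0.4, 5.8]
opening: 0.0002
grip_force: 2.9
```

```bash
python3 -c "
from h import *
slope()
print(robot.hand_in())"
```

```text
slope [-0.00079492  0.04628549] bar top profile [np.float64(0.0471), np.float64(0.0469), np.float64(0.047), np.float64(0.0482), np.float64(0.0525), np.float64(0.054), np.float64(0.0546), np.float64(0.0546), np.float64(0.0538), np.float64(0.0521), np.float64(0.0471)]
t 26.63 pos [0.532  0.1197 0.0402] rpy [-3.141  0.     1.865] F [-2.6 -0.6  5.5] grip 2.9 0.0005
shift cm [-0.06  0.29 -0.08] turn [-0.  0. -0.]
the job is handed in; nothing more can be done
None
```

The cover lies flat and handle up on bare table right of the box, and the paddle was held level (slope under 0.001) for about 2.7 s with the fingers still on it when I handed the job in at 26.6 s.

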